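# Strip the spent cells from a lamp battery pack

## Robot

A 6-joint arm with a two-finger parallel gripper is mounted at the origin on the work surface. World frame = base frame: x ahead of the robot, y to its left, z up, the work surface at z = 0. Lengths are in m, angles in rad, forces in N, time in s.
With the tool pointing down it reaches from about 0.375 to 0.925 m from the base axis. Payload 5.7 kg.
Tool frame: the origin (TCP) lies midway between the tips of the shut fingers; the grasp point (between the pads) lies 19 mm behind it; z points along the fingers, x is the direction in which the jaws open and shut, and the axes are right-handed (so a half turn about z gives the same grasp; the last joint's range is limited). The gripper opens to 88 mm and grips with 3 to 60 N. Pads are 20 mm wide; open, the fingers measure 115 mm over their backs; the gripper's body (75 mm by 178 mm) begins 61 mm behind the grasp point.
Start: joints at [-1.254, 0.359, 1.51, -0, 1.272, -0.115], TCP at [0.251, -0.545, 0.223] pointing down, gripper open.
Joint ranges: [-2.97, 2.97], [-1.01, 2.36], [0.21, 2.38], [-0.96, 4.11], [0.2, 2.71], [-2.98, 2.98]. Speed limits (rad/s): [2.39, 2.39, 3.14, 3.14, 3.14, 3.14].

## Interface

Orientations are given as a unit quaternion [x, y, z, w].
In Python, from bench import move_ptp, servo_line, goto_joints, move_gripper, sleep, inverse_kinematics, capture, PlanningError, close_job, spot_in, silhouettes, current_clock, current_joint_pos, current_qvel, current_joint_torque, current_position, current_orientation, current_force, current_torque, current_finger_gap gives the robot as it stands. Calls block until the motion is done:
- move_ptp(position, orientation): joint-space move of the TCP to a pose.
- servo_line(position, orientation=None, rate=0.15, contact_N=None): straight line of the TCP; orientation=None keeps the orientation; rate is the mean speed in m/s. With contact_N (N) it stops when the force on the tool has changed by that much, and returns True; else False.
- goto_joints(angles): joint-space move.
- move_gripper(opening): finger opening in m; the grip force is fixed at half the most; returns when the fingers have stopped.
- sleep(seconds).
- inverse_kinematics(position, orientation): joint angles nearest the present ones, or None.
- capture(name): name is "side" or "top" or "wrist"; returns a dict with "image" (384x512x3 uint8, blue, green, red), "range_z" (384x512 float32, m along the optical axis (not along the pixel's ray), 0 where there is no reading), "intrinsics" (3x3 intrinsics, pixels), "R" (3x3) and "t" (3): a world point X has camera coordinates R X + t. Camera axes: x right, y down, z forward; pixel columns grow to the right and rows downward; lengths in m; the calibration is good to about 2 mm. The wrist camera is an equidistant fisheye: a pixel r from the principal point sees the ray r / f radians off the axis. A picture is of the moment at which its call begins.
A pose or a line that the arm cannot do raises PlanningError and nothing moves.
- close_job(): hands the job in, once; it reports no verdict.
Trained networks look in the newest picture that a camera, given by its name, has taken for a name from the list of things; names that differ only in an ending like _2 or _b are one class to them, and where a whole thing is asked for, a point or a joint stands for the part that bears it (a point fixed in the world has none). Each returns a list of dicts, best first, with "conf" (0 to 1); they miss things now and then, are a little off and sometimes report something else, mostly with a low value. They report only what shows in the picture. A call takes as long as a camera call. They do not tell look-alikes from the thing itself.
- spot_in(camera, query): "xy" ([column, row] in pixels, amid what is visible of it).
- silhouettes(camera, query): "region" (384x512 bool, what is visible of it) and "xy" ([column, row] in pixels, amid what is visible of it).
Readings, each from a call of its own:
- current_clock(): time.
- current_joint_pos(): joint angles.
- current_qvel(): joint speeds.
- current_joint_torque(): joint torques, N m.
- current_position(): TCP position.
- current_orientation(): TCP orientation.
- current_force(): force on the tool from outside, world axes, zero at the start.
- current_torque(): the same for the moment, N m.
- current_finger_gap(): finger opening in m.
Only numpy, scipy, OpenCV 4.12 (cv2) and the standard library are available. Lean on these libraries where they do the work, as an engineer would, in place of code of your own. Each camera call takes 0.05 s, during which the arm holds its last target. There are 200 camera calls.

## Task

Crank the vise until its jaw grips the yellow battery pack firmly, then pry the orange snap-fit cover up with the flat bar levered in its notch; do not pull the cover loose with the gripper. Put the cover in the blue tray, put every cell of the pack in the red tray, and lay the bar back on the green mat. Leave the pack clamped in the vise and do not disturb the oil bottle, the mallet or the wooden joint.

Things in the scene. Friction and masses are not known exactly. Their poses are not given: they have to be found in the camera images.
- vise: Dark blue machine vise bolted to the bench; origin on the bench under the clamping space. Bed top 53 mm up, 120 mm wide (x), y = -85 to 150 mm. Its y runs along the screw: fixed jaw face at y = -42 mm, sliding jaw and crank on the +y side; jaws 100 mm wide, tops 81 mm up; screw end block at y = 132 to 155 mm, 84 mm high
- crank_hub (a point): Point on the vise's screw axis (level, along the vise's y), 172 mm along the vise's y from its origin and 67 mm above the bench. The crank arm turns in the plane 2 to 11 mm further out
- crank_handle (a point): Middle of the crank's red handle, a free-spinning sleeve 16 mm in diameter and 46 mm long, parallel to the screw, 36 mm off its axis; its middle lies 36 mm further out along the vise's y than crank_hub. It goes round a full circle; at its lowest it is 31 mm above the bench
- crank (a joint): Crank angle, rad, 0 to 9.2, growing as the vise closes. 0 = handle straight up, then it first goes to the vise's -x (towards the robot): handle = hub + 36 mm x (-sin, cos) in the vise's (x, z). One turn moves the jaw 24 mm. Takes 0.1 N m (3 N at the handle) to turn, stays where left; once the jaw grips the pack, 7 to 10 N at the handle is a firm grip
- jaw: Sliding jaw with steel gripping plate, 100 mm wide; origin in the middle of its gripping face. Fully open it is 110 mm from the fixed jaw; closing, it pushes the pack (84 mm) along the bed to the fixed jaw and grips it there
- housing: Yellow battery pack housing, loose on the vise bed between the jaws: 84 mm wide in y (gripped across this), 32 mm high, x = -88 to 93 mm; origin on its underside. Its x lies along the vise's x; its -x end, with the notch, faces the robot; the top edge of that end is the fulcrum. 0.5 to 0.8 kg
- pockets (a point): Middle of the floor of the row of four cell pockets, 6 mm above the housing's underside; the cells stand at -42, -14, 14 and 42 mm along the housing's x from here and stick out 24 mm above its top. The only things higher than the top: the catches, a stop 8 mm high behind the cover at x = 87 to 93 mm and side guides as high at x = 80 to 93 mm, 27 to 34 mm either side
- catch_right (a point): Right-hand sprung steel roller catch, 50 mm from the housing's origin to -x; its twin mirrors it on the other side. With their black backs they take up x = -57 to -43 mm, 25 to 42 mm either side of the middle, up to 13 mm above the housing's top. They press on the cover's flange
- cover: Orange snap-fit cover; origin on its underside, axes and origin over the housing's when home (32 mm up). Cap 46 mm wide (y), x = -64 to 79 mm, 29 mm high; 2 mm thick flange at its foot, 52 mm wide, to x = 86 mm; tab 40 mm wide at x = -88 to -64 mm, 5 to 8.5 mm above the underside, with a lip flared up to x = -95 mm. 90 g. Once sprung it lifts off, gripped across its 46 mm
- notch (a point): Middle of the mouth of the notch under the cover's tab: 24 mm wide, 5 mm high (from 2.5 under to 2.5 over this point), 24 mm deep to +x, floor = housing top. Blade level and 22 mm in, then handle pressed down so that the bar tilts about 30 degrees over the edge: this point must rise 7 mm against 15 to 25 N; the catches then hold it 9 mm up. Pushed down it snaps home
- cover_mid (a point): Point inside the cover, above its origin: 14.5 mm above its underside
- bar: Flat pry bar, 164 mm long, about 170 g, lying on the green mat. Origin on the underside of the handle near the centre of mass; x towards the blade's tip. Red handle x = -70 to 20 mm, 30 mm wide (y), 22 mm high; steel blade x = 20 to 94 mm, 14 mm wide, 2.5 mm thick, its middle 11 mm above the underside
- bar_tip (a point): Tip of the bar's blade, 94 mm along x from the bar's origin, at mid-thickness
- mat: Green mat, 120 (x) x 260 (y) x 3 mm, fixed, origin under its middle
- red_tray_in (a point): Centre of the inner floor of the red tray (for the cells): inside 220 (x) x 120 (y) mm, walls 30 mm high outside, floor 5 mm above the bench
- blue_tray_in (a point): Centre of the inner floor of the blue tray (for the cover), same size as the red one
- oil_bottle: Green oil bottle, 52 mm diameter, 130 mm high; leave alone
- mallet: Wooden mallet, head 90 mm, 222 mm long; origin under the head; leave alone
- wood_joint: Wooden T-joint sample, about 120 x 95 x 22 mm; leave alone
- cell1: Prismatic blue cell number 1, 16 (x) x 26 (y) x 50 mm (z), 75 g, standing in the pack under the cover 1 to 1.5 mm free all round, 12 mm from the next; origin at the middle of its foot. May be absent
- cell2: Prismatic blue cell number 2, 16 (x) x 26 (y) x 50 mm (z), 75 g, standing in the pack under the cover 1 to 1.5 mm free all round, 12 mm from the next; origin at the middle of its foot. May be absent
- cell3: Prismatic blue cell number 3, 16 (x) x 26 (y) x 50 mm (z), 75 g, standing in the pack under the cover 1 to 1.5 mm free all round, 12 mm from the next; origin at the middle of its foot. May be absent
- cell4: Prismatic blue cell number 4, 16 (x) x 26 (y) x 50 mm (z), 75 g, standing in the pack under the cover 1 to 1.5 mm free all round, 12 mm from the next; origin at the middle of its foot. May be absent
Not all that is in view belongs to the job. Of the things shaped like the cover, the orange one is meant. Several things look just like the bar: the one meant starts farthest from the robot's base.

How it is judged:
By the outcome, as a careful person would: the job done as asked, in the order asked, and still so for the second after the job is handed in, with the robot touching nothing.
Of cell1, cell2, cell3, cell4 only 2 to 4 are there at a start; the rules pass over those that are not, and their reading is None.
At some moment in a run one of bar may be knocked a few centimetres aside while the robot is not near it.
Once in a run the grip may slacken for a moment while it holds something.
It also fails if it takes over 210 s, if anything falls off the work surface, if the arm or the gripper's body presses on something with over 40 N, if the wrist force passes 120 N, or if a joint passes its speed limit or range.

## Working session

There is one attempt and no reset: what is moved stays moved. The work goes in short steps, each a Python script; the robot and the scene stay as the last script left them, time stands still between calls to the robot, and variables do not carry over. Pictures are saved under pics/ and viewed, about 12 in all and at most 16, crops included, and the job is handed in when it is done.

```bash
ls; mkdir -p pics
cat > h.py <<'E'
import numpy as np, cv2
from bench import *
from scipy.spatial.transform import Rotation as Rot
def cloud(c):
    K=c["intrinsics"];z=c["range_z"];v,u=np.mgrid[:384,:512]
    P=np.stack([(u-K[0,2])/K[0,0]*z,(v-K[1,2])/K[1,1]*z,z],-1)
    return (P-c["t"])@c["R"]
E
python3 - <<'E'
from h import *
for n in("top","side"):
    c=capture(n);cv2.imwrite(f"pics/{n}0.png",c["image"]);np.savez(f"{n}0.npz",**c)
    P=cloud(c)
    for q in ["vise","crank_handle","housing","cover","bar","mat","red_tray_in","blue_tray_in","oil_bottle","mallet","wood_joint","cell1"]:
        for s in silhouettes(n,q):
            m=s["region"]&(c["range_z"]>0)
            if m.sum()<5: continue
            p=P[m];print(n,q,round(s["conf"],2),np.round(s["xy"]),m.sum(),np.round(np.median(p,0),3),np.round(np.percentile(p,2,0),3),np.round(np.percentile(p,98,0),3))
    print(c["intrinsics"].round(1).tolist(),(-c["R"].T@c["t"]).round(3))
E
```

```text
pics
top vise 0.88 [222. 150.] 1833 [0.619 0.098 0.073] [ 0.56  -0.062  0.005] [0.701 0.219 0.093]
top crank_handle 0.62 [186. 154.] 50 [0.592 0.225 0.093] [0.587 0.204 0.087] [0.598 0.245 0.098]
top housing 0.71 [252. 142.] 575 [0.634 0.011 0.085] [ 0.543 -0.018  0.05 ] [0.72  0.067 0.098]
top cover 0.8 [330. 246.] 388 [ 0.297 -0.285  0.026] [ 0.262 -0.327 -0.001] [ 0.343 -0.239  0.035]
top cover 0.79 [142. 138.] 783 [0.672 0.392 0.027] [ 0.636  0.309 -0.002] [0.71  0.472 0.035]
top cover 0.68 [224. 149.] 1925 [0.62  0.1   0.071] [ 0.562 -0.065 -0.002] [0.701 0.234 0.093]
top cover 0.55 [246. 148.] 735 [0.622 0.023 0.113] [ 0.538 -0.     0.087] [0.703 0.048 0.119]
top cover 0.45 [185. 154.] 38 [0.593 0.226 0.093] [0.587 0.208 0.087] [0.598 0.242 0.098]
top bar 0.77 [165. 281.] 326 [0.17  0.298 0.02 ] [0.115 0.253 0.002] [0.25  0.335 0.029]
top bar 0.76 [171. 204.] 280 [0.426 0.275 0.023] [0.336 0.263 0.01 ] [0.483 0.294 0.031]
top mat 0.8 [186. 205.] 2146 [0.432 0.239 0.003] [ 0.374  0.128 -0.004] [0.492 0.377 0.01 ]
top mat 0.68 [377. 235.] 605 [ 0.334 -0.445  0.021] [ 0.289 -0.508
[... 2069 characters left out ...]
239  0.002] [ 0.833 -0.16   0.131]
side mallet 0.63 [229. 287.] 2931 [0.429 0.272 0.004] [0.374 0.126 0.001] [0.492 0.379 0.009]
side mallet 0.6 [142. 211.] 733 [0.771 0.145 0.028] [0.742 0.106 0.002] [0.96  0.197 0.046]
side mallet 0.23 [196. 218.] 1883 [0.598 0.126 0.056] [ 0.556 -0.059  0.007] [0.679 0.23  0.094]
side wood_joint 0.7 [208. 198.] 681 [0.597 0.061 0.08 ] [ 0.539 -0.018  0.054] [0.719 0.07  0.096]
side wood_joint 0.49 [325. 161.] 32 [ 0.382 -0.417  0.021] [ 0.371 -0.436  0.006] [ 0.392 -0.402  0.025]
side cell1 0.15 [194. 219.] 2062 [0.599 0.123 0.055] [ 0.556 -0.061  0.002] [0.683 0.232 0.094]
[[439.6, 0.0, 257.7], [0.0, 439.6, 193.4], [0.0, 0.0, 1.0]] [-0.009  0.973  0.817]
```

Run:
```python
import cv2,numpy as np
t=cv2.imread("pics/top0.png");s=cv2.imread("pics/side0.png")
a=cv2.resize(t[80:320,100:420],(800,600),interpolation=cv2.INTER_CUBIC);cv2.imwrite("pics/a.png",a)
cv2.imwrite("pics/b.png",cv2.resize(s[120:360,80:400],(800,600),interpolation=cv2.INTER_CUBIC))
```

```text
(no output)
```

View pics/a.png

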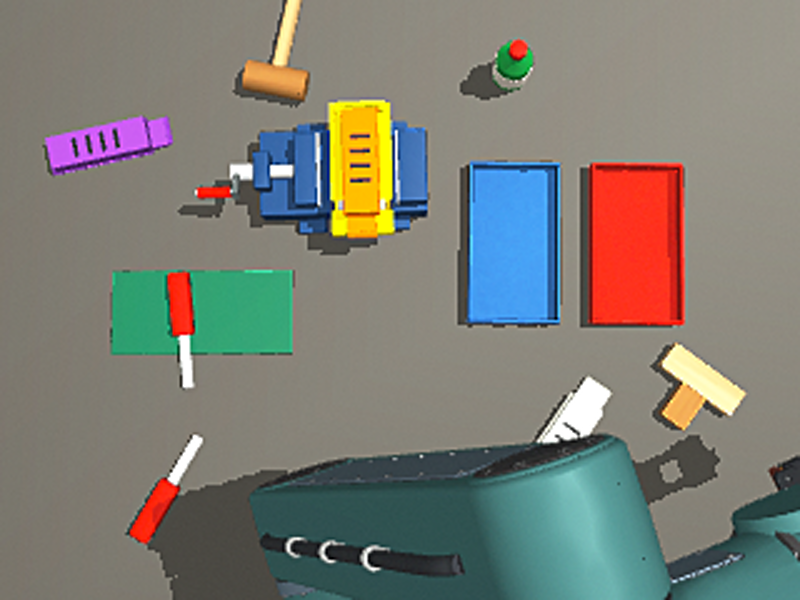

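View pics/b.png

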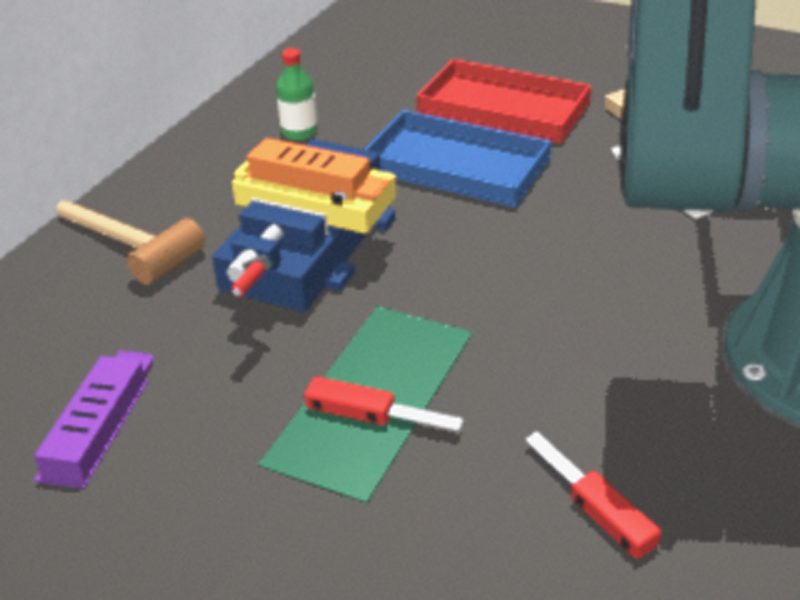

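Candidate bars are the one on the mat at top px (171,204), base distance about 0.5 m, and one off the mat at (165,281), about 0.34 m. The mat bar fits because it is farthest. The orange cover at (246,148) is on the pack; the purple and white ones are decoys. Next is a closer wrist view of the vise and the mat bar.

```bash
cat >> h.py <<'E'
def wcloud(c):
    K=c["intrinsics"];z=c["range_z"];v,u=np.mgrid[:384,:512]
    a=(u-K[0,2])/K[0,0];b=(v-K[1,2])/K[1,1];r=np.hypot(a,b)+1e-9;k=np.tan(r)/r
    P=np.stack([a*k*z,b*k*z,z],-1)
    return (P-c["t"])@c["R"]
def down(yaw,pitch=0):
    # tool z down, tool x (jaw axis) at angle yaw from world x; then pitch about horizontal axis perpendicular... (rot about jaw axis)
    return (Rot.from_euler('z',yaw)*Rot.from_euler('x',np.pi)*Rot.from_euler('x',pitch)).as_quat()
E
python3 - <<'E'
from h import *
q=current_orientation();print(q)
R=Rot.from_quat(q).as_matrix();print(R.round(3))
for yaw in (0,np.pi/2,-np.pi/2):print(yaw,inverse_kinematics([.6,.15,.3],down(yaw)))
move_ptp([.58,.16,.30],down(0))
c=capture("wrist");np.savez("w1.npz",**c);cv2.imwrite("pics/w1.png",c["image"])
print(c["intrinsics"].round(1).tolist(),(-c["R"].T@c["t"]).round(3),c["R"].round(2).tolist())
E
```

```text
[ 8.42177723e-01 -5.39200039e-01 -2.69747943e-05 -2.75202390e-05]
[[ 0.419 -0.908 -0.   ]
 [-0.908 -0.419  0.   ]
 [-0.    -0.    -1.   ]]
0 [ 1.33342229e-01  3.29292592e-01  1.36179646e+00 -4.44089210e-16
  1.45050361e+00  1.33342229e-01]
1.5707963267948966 [ 1.33342229e-01  3.29292592e-01  1.36179646e+00 -4.44089210e-16
  1.45050361e+00 -1.43745410e+00]
-1.5707963267948966 [0.13334223 0.32929259 1.36179646 0.         1.45050361 1.70413856]
[[297.3, 0.0, 257.2], [0.0, 297.3, 188.4], [0.0, 0.0, 1.0]] [0.58  0.23  0.463] [[1.0, -0.0, 0.0], [-0.0, -0.97, 0.25], [0.0, -0.25, -0.97]]
```

View pics/w1.png

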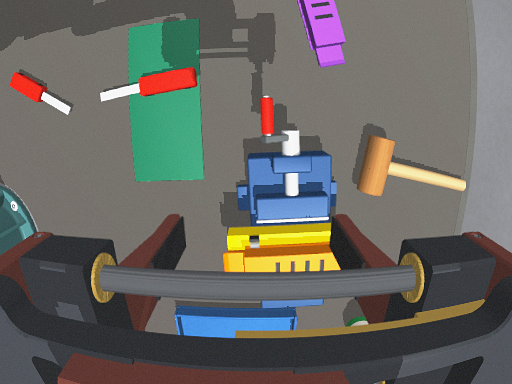

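The crank handle is at (267,115), hub at (290,140), the bar on the mat at (150,85), and jaw and pack are below. I'll fit poses from this cloud.

```bash
cat > fit.py <<'E'
from h import *
def rect(p):
    (cx,cy),(w,h),a=cv2.minAreaRect((p[:,:2]*1000).astype(np.float32))
    return np.round([cx,cy,w,h,a],1)
def rep(n,f,box=[.3,-.1,.0,.8,.4,.2]):
    c=dict(np.load(n));P=f(c);hsv=cv2.cvtColor(c["image"],cv2.COLOR_BGR2HSV);H,S,V=[hsv[...,i].astype(int) for i in range(3)]
    ok=(c["range_z"]>0)&np.all(P>box[:3],-1)&np.all(P<box[3:],-1)
    red=((H<6)|(H>174))&(S>150);ora=(H>8)&(H<19)&(S>150);yel=(H>=22)&(H<32)&(S>150);blue=(H>100)&(H<120)&(S>120);wh=(S<40)&(V>120);gr=(H>70)&(H<90)&(S>100)
    z=P[...,2]
    def s(name,m):
        m=cv2.morphologyEx((m&ok).astype(np.uint8),cv2.MORPH_OPEN,np.ones((2,2),np.uint8))
        k,l,st,_=cv2.connectedComponentsWithStats(m)
        for i in range(1,k):
            if st[i,4]>25:
                p=P[l==i];print(n,name,st[i,4],rect(p),"med",np.median(p,0).round(4),"z",np.percentile(p[:,2],[3,97]).round(3))
    s("red",red&(z>.015));s("cover top",ora&(z>.108));s("tab",ora&(z<.106));s("yel top",yel&(z>.078));s("vise>.06",blue&(z>.062)&(z<.1));s("vise>.072",blue&(z>.074)&(z<.1));s("white",wh&(z>.009));s("green",gr&(z<.01))
if __name__=="__main__":
    rep("w1.npz",wcloud);rep("top0.npz",cloud)
E
python3 fit.py
```

```text
w1.npz red 1090 [492.6 271.4  50.7 186.8  80.1] med [0.4478 0.279  0.0258] z [0.009 0.028]
w1.npz red 425 [593.2 221.8  25.3  52.9   2.2] med [0.5937 0.225  0.0937] z [0.001 0.096]
w1.npz cover top 66 [661.2  48.5  36.    3.    1.5] med [0.6609 0.049  0.1141] z [0.111 0.116]
w1.npz cover top 88 [587.2  45.3  46.3   2.4   3.2] med [0.5884 0.0454 0.1144] z [0.11  0.116]
w1.npz tab 349 [669.4 169.8  87.  197.1  79.7] med [0.7557 0.1465 0.0418] z [0.037 0.045]
w1.npz tab 88 [792.8 176.8  27.9  34.4  76.4] med [0.7856 0.181  0.0405] z [0.    0.045]
w1.npz tab 36 [784.  151.3  18.2  11.6  75.1] med [0.7827 0.1518 0.0387] z [0.03  0.043]
w1.npz tab 49 [780.9 114.3  19.5  40.5  56.9] med [0.7737 0.1171 0.0405] z [0.001 0.045]
w1.npz tab 700 [626.2 121.4 194.4 134.3  78.2] med [0.6196 0.0475 0.097 ] z [0.087 0.109]
w1.npz yel top 1247 [603.8 139.  144.6 186.3   5.3] med [0.6146 0.0582 0.086 ] z [0.084 0.089]
w1.npz yel top 275 [550.3  25.2  21.9  29.    1.6] med [0.5504 0.0247 0.0944] z [0.093 0.096]
w1.npz yel top 1163 [629.3 126.3 207.5 127.8  89.8] med [0.6195 0.036  0.115 ] z [0.114 0.394
[... 1995 characters left out ...]
09  0.0806] z [-0.001  0.086]
top0.npz vise>.072 247 [506.4  51.5 356.4  57.2  21.6] med [0.6259 0.0994 0.0804] z [0.066 0.086]
top0.npz vise>.072 104 [625.3 159.   51.   20.9   1.2] med [0.6236 0.1584 0.0828] z [0.058 0.089]
top0.npz white 68 [612.2 184.5  41.9  29.3   6.9] med [0.6217 0.1903 0.0796] z [-0.002  0.095]
top0.npz white 48 [624.8 131.2  34.8  11.   89.5] med [0.6227 0.1314 0.074 ] z [0.051 0.083]
top0.npz white 78 [372.7 118.5  71.1 313.6   5.1] med [0.3609 0.2674 0.0142] z [-0.002  0.022]
top0.npz green 837 [425.  112.1 314.4 128.1  86.4] med [0.4316 0.1923 0.0027] z [-0.004  0.009]
top0.npz green 449 [417.9 167.9 422.5 115.9  87.6] med [0.4189 0.3417 0.0034] z [-0.004  0.01 ]
```

```bash
cat > fit2.py <<'E'
from h import *
def clean(c,f,tol=.006):
    z=c["range_z"];k=np.ones((3,3));P=f(c)
    ok=(z>0)&((cv2.dilate(z,k)-cv2.erode(z,k))<tol)
    hsv=cv2.cvtColor(c["image"],cv2.COLOR_BGR2HSV);H,S,V=[hsv[...,i].astype(int) for i in range(3)]
    return P,ok,H,S,V
def box(name,P,m,ang=None):
    p=P[m];
    if len(p)<20:print(name,"few",len(p));return
    q=(p[:,:2]*1000).astype(np.float32);(cx,cy),(w,h),a=cv2.minAreaRect(q)
    print(name,len(p),np.round([cx,cy,w,h,a],1),"lo",np.percentile(p,1,0).round(4),"hi",np.percentile(p,99,0).round(4),"med",np.median(p,0).round(4))
E
python3 - <<'E'
from fit2 import *
c=dict(np.load("w1.npz"));P,ok,H,S,V=clean(c,wcloud)
x,y,z=P[...,0],P[...,1],P[...,2]
V_=ok&(x>.5)&(x<.75)&(y>-.12)&(y<.27)
box("endblock",P,V_&(z>.08)&(z<.09)&(y>.135)&(y<.18))
box("slidejaw",P,V_&(z>.077)&(z<.085)&(y>.075)&(y<.13)&(H>100)&(H<120))
box("slidejaw all",P,V_&(z>.077)&(z<.0835)&(y>.07)&(y<.13))
box("fixed",P,V_&(z>.077)&(z<.085)&(y<-.02))
red=((H<6)|(H>174))&(S>150)
box("handle",P,V_&red&(z>.08))
# principal axis
for n,m in(("handle",V_&red&(z>.085)),("bar",ok&red&(x<.51)&(x>.3)&(y<.4)&(z>.019)),("blade",ok&(S<40)&(V>120)&(x<.41)&(y<.32)&(y>.22)&(z>.01)&(x>.3)),):
    p=P[m];ctr=p.mean(0);u=np.linalg.svd(p[:,:2]-ctr[:2],full_matrices=False)[2][0];t=(p[:,:2]-ctr[:2])@u;print(n,len(p),ctr.round(4),u.round(3),t.min().round(4),t.max().round(4))
box("bar",P,ok&red&(x<.51)&(x>.3)&(y<.4)&(z>.019))
box("covertop",P,V_&(z>.108)&(z<.12))
box("yeltop",P,V_&(z>.08)&(z<.09)&(H>=20)&(H<34)&(y<.08))
box("tab",P,V_&(z>.0885)&(z<.1)&(x<.57)&(y<.08))
E
```

```text
endblock 580 [625.5 166.4  47.8  26.8   3.1] lo [0.602  0.1526 0.0804] hi [0.6492 0.1773 0.0867] med [0.6253 0.1635 0.085 ]
slidejaw 1451 [628.  105.3  95.9  39.3   1.9] lo [0.5813 0.0862 0.0794] hi [0.6745 0.1186 0.0837] med [0.6279 0.1027 0.082 ]
slidejaw all 1550 [627.8 106.9  95.4  45.4   3. ] lo [0.5813 0.0839 0.0776] hi [0.6745 0.1236 0.0834] med [0.6273 0.1021 0.0819]
fixed 321 [634.3 -56.   94.1  14.    2. ] lo [ 0.5874 -0.0632  0.0804] hi [ 0.6808 -0.0509  0.0836] med [ 0.6281 -0.0566  0.0819]
handle 313 [5.920e+02 2.257e+02 1.120e+01 4.340e+01 2.000e-01] lo [0.5864 0.204  0.091 ] hi [0.5975 0.2462 0.0963] med [0.5925 0.2263 0.0943]
handle 313 [0.5922 0.2264 0.0941] [ 0.05  -0.999] -0.0211 0.0225
bar 888 [0.4451 0.281  0.026 ] [-0.993 -0.114] -0.0425 0.0434
blade 227 [0.361  0.2715 0.0162] [-0.994 -0.112] -0.033 0.0345
bar 888 [444.6 281.   85.9  27.    6.4] lo [0.4032 0.2653 0.0237] hi [0.4862 0.2962 0.0279] med [0.4452 0.2811 0.026 ]
covertop 1358 [6.269e+02 3.720e+01 1.256e+02 2.520e+01 4.000e-01] lo [0.5653 0.025  0.1113] hi [0.6857 0.0493 0.1168] med [0.6253 0.0367 0.115 ]
yeltop 1022 [610.4  55.3 142.1  23.7   2.4] lo [0.5406 0.0427 0.0839] hi [0.6794 0.0687 0.0878] med [0.6174 0.0581 0.0859]
tab 336 [551.1  30.4  34.2  36.    3.5] lo [0.5342 0.0129 0.0918] hi [0.5603 0.0419 0.0963] med [0.5478 0.0276 0.0944]
```

```bash
cat > crank.py <<'E'
from h import *
import json,sys
YAW=0.040;vx=np.array([np.cos(YAW),np.sin(YAW),0]);vy=np.array([-np.sin(YAW),np.cos(YAW),0]);Z=np.array([0,0,1.])
O=np.array([.631,.0185,0])
HUB=O+.172*vy+.067*Z
Q=down(YAW)
def pt(th,out=.040): return HUB+out*vy+.036*(-np.sin(th)*vx+np.cos(th)*Z)
def tcp(g): return g-[0,0,.019]
E
python3 - <<'E'
from crank import *
th=1.04;g=pt(th);print(g)
move_gripper(.05)
move_ptp(tcp(g)+[0,0,.1],Q);print(servo_line(tcp(g),Q,rate=.08,contact_N=8))
F0=current_force();print(F0,current_position())
move_gripper(.0)
print("gap",current_finger_gap(),current_force()-F0,current_clock())
json.dump(list(map(float,F0)),open("F0.json","w"))
off=np.zeros(3)
for i in range(5):
    th+=.1
    r=-np.sin(th)*vx+np.cos(th)*Z;t=-np.cos(th)*vx-np.sin(th)*Z
    servo_line(tcp(pt(th)),Q,rate=.05)
    F=current_force()-F0;print(round(th,2),"rad",round(F@r,1),"tan",round(-F@t,1),"y",round(F@vy,1),(current_position()-tcp(pt(th))).round(4))
print(current_clock(),current_finger_gap())
E
```

```text
[0.59150054 0.22908889 0.08522393]
False
[-0.20834947 -0.2810611  -0.10683787] [0.59201579 0.2292261  0.06683997]
gap 0.014948672050269835 [ 2.26212288 -0.45041253 -0.48074077] 7.55
1.14 rad -2.3 tan -0.4 y 0.4 [ 0.0002 -0.     -0.0001]
1.24 rad -2.0 tan -1.1 y 0.7 [ 0.0001  0.     -0.0002]
1.34 rad -2.8 tan -0.8 y 1.0 [ 0.      0.     -0.0003]
1.44 rad -2.9 tan -2.3 y 1.5 [-0.     -0.     -0.0004]
1.54 rad -2.7 tan -2.2 y 0.2 [-0.     -0.     -0.0004]
8.8 0.015304606512929843
```

Run:
```python
from crank import *
F0=np.array(json.load(open("F0.json")));th=1.54
while th<5.2:
    th+=.2
    r=-np.sin(th)*vx+np.cos(th)*Z;t=-np.cos(th)*vx-np.sin(th)*Z
    servo_line(tcp(pt(th)),Q,rate=.08)
    F=current_force()-F0;print(round(th,2),"rad",round(F@r,1),"tan",round(-F@t,1),"y",round(F@vy,1),"gap",round(current_finger_gap()*1e3,1))
    if np.linalg.norm(F)>14: print("big");break
print(current_clock())
json.dump(th,open("th.json","w"))
c=capture("side");cv2.imwrite("pics/s1.png",cv2.resize(c["image"][130:330,100:300],(600,600),interpolation=cv2.INTER_CUBIC))
```

```text
1.74 rad -3.1 tan -5.3 y 1.2 gap 15.8
1.94 rad -0.9 tan -4.1 y 1.0 gap 15.2
2.14 rad -0.0 tan -3.5 y 1.1 gap 15.5
2.34 rad 1.9 tan -4.0 y 2.1 gap 15.7
2.54 rad 3.0 tan -4.3 y 2.1 gap 15.3
2.74 rad 5.6 tan -4.0 y 2.7 gap 15.5
2.94 rad 7.9 tan -1.1 y 2.9 gap 15.3
3.14 rad 9.7 tan 1.1 y 3.4 gap 14.8
3.34 rad 11.6 tan 1.2 y 4.8 gap 15.1
3.54 rad 12.8 tan 1.6 y 5.7 gap 14.9
big
11.3
```

View pics/s1.png

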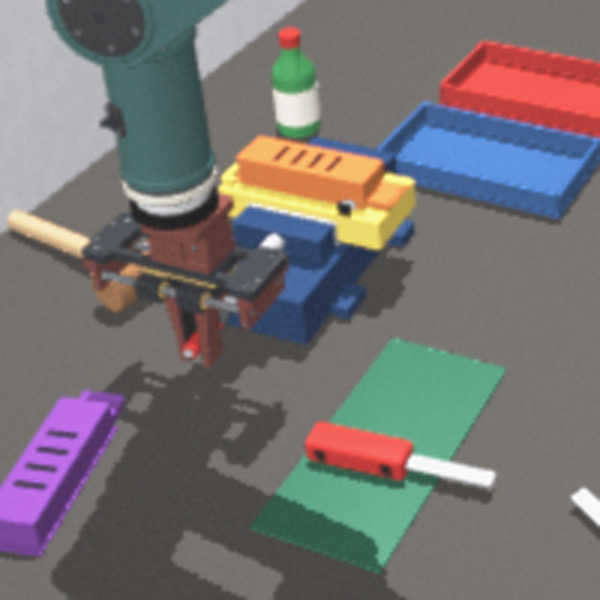

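```bash
cat >> crank.py <<'E'
F0=np.array([-.208,-.281,-.107])
def vec(th): return -np.sin(th)*vx+np.cos(th)*Z, -np.cos(th)*vx-np.sin(th)*Z
def go(th,off,rate=.08):
    r,t=vec(th);servo_line(tcp(pt(th))+off,Q,rate=rate);F=current_force()-F0
    return F,F@r,-F@t,F@vy
E
python3 - <<'E'
from crank import *
th=json.load(open("th.json"));off=np.zeros(3);r,t=vec(th)
for i in range(6):
    F,a,b,y=go(th,off);print("rad %.1f tan %.1f y %.1f"%(a,b,y),off.round(4))
    off=off+.0004*np.sign(a)*r+.0004*np.sign(y)*vy
json.dump(off.tolist(),open("off.json","w"))
E
```

```text
rad 12.8 tan 1.6 y 4.3 [0. 0. 0.]
rad 10.5 tan 0.8 y 3.6 [ 0.0001  0.0004 -0.0004]
rad 5.3 tan -1.8 y -0.9 [ 0.0003  0.0008 -0.0007]
rad -1.9 tan -3.9 y -1.3 [ 0.0004  0.0004 -0.0011]
rad 0.3 tan -3.2 y 0.6 [ 0.0003  0.     -0.0007]
rad -5.2 tan -2.8 y -1.3 [ 0.0004  0.0004 -0.0011]
```

Run:
```python
from crank import *
th=json.load(open("th.json"));off=np.array(json.load(open("off.json")))
while th<8:
    d=.2 if th<6.2 else .06
    th+=d;F,a,b,y=go(th,off,.08 if d>.1 else .03);r,t=vec(th)
    off+=.00006*(a*r+y*vy)
    print("%.2f rad %.1f tan %.1f y %.1f gap %.1f"%(th,a,b,y,1e3*current_finger_gap()),(off*1e3).round(1))
    if b>5 or abs(a)>18: break
print(current_clock())
json.dump(th,open("th.json","w"));json.dump(off.tolist(),open("off.json","w"))
c=capture("side");cv2.imwrite("pics/s2.png",cv2.resize(c["image"][130:280,120:320],(800,600),interpolation=cv2.INTER_CUBIC))
```

```text
3.74 rad -1.0 tan 1.9 y 2.2 gap 15.5 [ 0.3  0.1 -0.7]
3.94 rad -1.3 tan 2.6 y 2.1 gap 15.4 [ 0.2  0.3 -0.6]
4.14 rad -3.4 tan 1.3 y 1.6 gap 15.3 [ 0.   0.3 -0.5]
4.34 rad -4.5 tan -1.7 y 1.8 gap 15.1 [-0.2  0.4 -0.4]
4.54 rad -3.5 tan -2.7 y 0.3 gap 15.4 [-0.4  0.5 -0.4]
4.74 rad -1.8 tan -2.1 y -0.6 gap 15.4 [-0.5  0.4 -0.4]
4.94 rad -0.7 tan -2.5 y -0.6 gap 14.8 [-0.6  0.4 -0.4]
5.14 rad -0.1 tan -1.4 y -0.3 gap 15.2 [-0.6  0.4 -0.4]
5.34 rad 1.0 tan -1.8 y -1.1 gap 15.3 [-0.5  0.3 -0.4]
5.54 rad 1.0 tan -1.9 y -0.8 gap 15.3 [-0.5  0.3 -0.3]
5.74 rad 0.1 tan -2.9 y -0.4 gap 15.0 [-0.5  0.2 -0.3]
5.94 rad 0.7 tan -1.1 y -0.8 gap 15.4 [-0.5  0.2 -0.3]
6.14 rad -2.2 tan -1.3 y -1.1 gap 15.5 [-0.5  0.1 -0.4]
6.34 rad -3.9 tan 0.8 y -0.3 gap 15.5 [-0.5  0.1 -0.6]
6.40 rad -5.2 tan 3.8 y -0.1 gap 15.2 [-0.4  0.1 -0.9]
6.46 rad -3.4 tan 3.6 y -1.1 gap 15.2 [-0.4  0.  -1.1]
6.52 rad -1.0 tan 2.6 y -1.2 gap 15.1 [-0.4 -0.  -1.2]
6.58 rad 1.9 tan 3.7 y -1.1 gap 15.6 [-0.4 -0.1 -1.1]
6.64 rad 1.7 tan 3.4 y -0.5 gap 15.2 [-0.4 -0.1 -1. ]
6.70 rad 0.9 tan 1.8 y 1.3 gap 15.2 [-0.5 -0.1 -1. ]
6.76 rad 1.7 tan 2.6 y 2.0 gap 15.2 [-0.5  0.1 -0.9]
6.82 rad 0.2 tan 4.4 y 1.2 gap 15.5 [-0.5  0.1 -0.9]
6.88 rad 0.5 tan 8.5 y 0.3 gap 15.6 [-0.6  0.2 -0.8]
18.6
```

Run:
```python
from crank import *
th=json.load(open("th.json"));off=np.array(json.load(open("off.json")))
F,a,b,y=go(th,off);print("%.2f %.1f %.1f"%(th,a,b))
while b<9 and th<7.2:
    th+=.012;F,a,b,y=go(th,off,.02);print("%.3f rad %.1f tan %.1f"%(th,a,b))
sleep(.3);F=current_force()-F0;r,t=vec(th);print(-F@t)
json.dump(th,open("th.json","w"))
move_gripper(.05);p=current_position();servo_line(p+[0,0,.12],rate=.2)
# viewpoint over the pack, camera at tool -y side
move_ptp([.60,-.06,.26],Q)
c=capture("wrist");np.savez("w2.npz",**c);cv2.imwrite("pics/w2.png",c["image"]);print(current_clock())
```

```text
6.88 1.4 7.6
6.892 rad 2.2 tan 7.7
6.904 rad 1.6 tan 8.9
6.916 rad 2.6 tan 10.0
8.461831399940873
22.6083
```

View pics/w2.png

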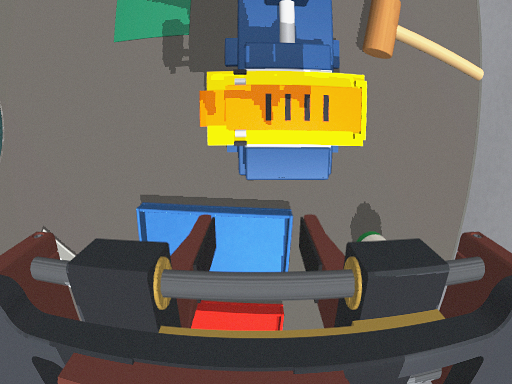

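The pack is now held between both jaws, with the sliding jaw against its upper edge at (285,70) and the fixed jaw at (285,150). Next I'll measure the housing and cover, and test the pry poses.

```bash
cat > pry.py <<'E'
from crank import *
def pose(tip_in_dir, pos_tip, phi, D, dz):
    pass
def barq(phi,psi=None):
    psi=YAW-np.pi/2 if psi is None else psi
    return (Rot.from_rotvec(-phi*vy)*Rot.from_quat(down(psi)))
# bar held: TCP in bar frame at (gx, 0, gz); blade underside level at z=9.75mm, tip x=94mm
def tcp_for(point,bp,phi,gx,gz):
    "TCP so that bar-frame point bp=(x,z) is at world point, bar pitched phi tip up"
    R=Rot.from_rotvec(-phi*vy)
    return point+R.apply((gx-bp[0])*vx+(gz-bp[1])*Z)
E
python3 - <<'E'
from fit2 import *
from pry import *
c=dict(np.load("w2.npz"));P,ok,H,S,V=clean(c,wcloud,.005)
x,y,z=P[...,0],P[...,1],P[...,2]
B=ok&(x>.5)&(x<.76)&(y>-.1)&(y<.12)
box("yel",P,B&(z>.082)&(z<.0895)&(H>=20)&(H<34)&(S>150))
box("cover",P,B&(z>.11)&(z<.12))
box("tab",P,B&(z>.0905)&(z<.1)&(x<.567)&(y>-.01)&(y<.05)&(H<22))
box("jaw",P,B&(z>.078)&(z<.085)&(y>.06)&(H>100))
box("fixed",P,B&(z>.078)&(z<.085)&(y<-.02)&(H>100))
E_=O+np.array([-.001,0,0])-.088*vx+.085*Z
for phi in (0,.3,.55,.6):
    t=tcp_for(E_,(.072,.00975),phi,-.025,.003);print(phi,t.round(3),inverse_kinematics(t,barq(phi).as_quat()))
E
```

```text
yel 3459 [630.3  19.6 178.   82.6   2.5] lo [ 0.5422 -0.0224  0.0845] hi [0.713  0.0617 0.0884] med [ 0.6272 -0.0049  0.0862]
cover 5410 [635.   19.5 141.1  44.7   2.5] lo [ 0.5663 -0.004   0.1135] hi [0.7037 0.0421 0.117 ] med [0.6329 0.0198 0.1153]
tab 379 [547.4  15.2  26.6  37.    3.4] lo [ 0.5338 -0.0029  0.093 ] hi [0.5606 0.033  0.0975] med [0.5413 0.0186 0.0948]
jaw 2202 [629.4  90.6  96.4  57.1   2.3] lo [0.5823 0.062  0.0787] hi [0.6765 0.104  0.0841] med [0.6286 0.0785 0.0821]
fixed 2568 [635.2 -43.6  96.3  40.    2.8] lo [ 0.5879 -0.0639  0.08  ] hi [ 0.6817 -0.0246  0.0838] med [ 0.632  -0.0442  0.082 ]
0 [0.445 0.011 0.078] [-1.30421263e-01  3.44367540e-01  1.99528905e+00 -4.44089210e-16
  8.01936059e-01  1.40037506e+00]
0.3 [0.451 0.011 0.05 ] [-0.18450385  0.33797125  2.25770753  0.25753954  0.26126197  1.10684427]
0.55 [0.463 0.012 0.029] None
0.6 [0.466 0.012 0.025] None
```

```bash
cat >> pry.py <<'E'
O=np.array([.6277,.0193,0]);YAW=.043;vx=np.array([np.cos(YAW),np.sin(YAW),0]);vy=np.array([-np.sin(YAW),np.cos(YAW),0])
EDGE=O-.088*vx+.085*Z
def hq(bx,phi,lean,s):
    "tool quat holding a bar with horizontal heading bx(angle), pitched phi tip up; body leans toward tip by lean; s=+-1 jaw sign"
    by=np.array([-np.sin(bx),np.cos(bx),0])
    return (Rot.from_rotvec((lean-phi)*by)*Rot.from_quat(down(bx+s*np.pi/2))).as_quat()
E
python3 - <<'E'
from pry import *
bh=np.arctan2(-.114,-.993);u=np.array([np.cos(bh),np.sin(bh),0]);org=np.array([.4446,.281,.003])+.025*u
import bench
for s_pick in (1,-1):
  for lean in (.25,.35,.45):
    for gx in (-.03,-.01,0.005):
        r=[]
        for dz in (.006,.1): r.append(inverse_kinematics(org+gx*u+(dz)*Z,hq(bh,0,lean,s_pick)))
        for phi in (0,.3,.58):
            t=tcp_for(EDGE,(.072,.00975),phi,gx,.004);r.append(inverse_kinematics(t,hq(YAW,phi,lean,s_pick)))
        print(s_pick,lean,gx,[None if k is None else k.round(2).tolist()[3:] for k in r])
E
```

```text
1 0.25 -0.03 [[-0.26, 0.37, 2.19], [-0.16, 0.61, 2.07], [-0.04, 1.12, -1.69], [0.01, 0.65, -1.76], None]
1 0.25 -0.01 [[-0.29, 0.34, 2.23], [-0.17, 0.6, 2.1], [-0.04, 1.14, -1.69], [0.01, 0.69, -1.75], None]
1 0.25 0.005 [[-0.31, 0.33, 2.27], [-0.18, 0.59, 2.12], [-0.04, 1.16, -1.69], [0.01, 0.72, -1.75], [0.3, 0.23, -2.07]]
1 0.35 -0.03 [[-0.64, 0.23, 2.59], [-0.31, 0.48, 2.24], [-0.05, 1.23, -1.68], [-0.01, 0.79, -1.73], [0.16, 0.3, -1.92]]
1 0.35 -0.01 [[-0.73, 0.22, 2.7], [-0.33, 0.47, 2.28], [-0.05, 1.26, -1.68], [-0.01, 0.83, -1.72], [0.13, 0.36, -1.88]]
1 0.35 0.005 [[-0.81, 0.21, 2.8], [-0.34, 0.46, 2.31], [-0.05, 1.28, -1.68], [-0.01, 0.86, -1.72], [0.11, 0.4, -1.86]]
1 0.45 -0.03 [None, [-0.58, 0.35, 2.54], [-0.06, 1.35, -1.67], [-0.03, 0.93, -1.71], [0.05, 0.47, -1.81]]
1 0.45 -0.01 [None, [-0.63, 0.35, 2.6], [-0.05, 1.37, -1.67], [-0.03, 0.96, -1.7], [0.05, 0.52, -1.79]]
1 0.45 0.005 [None, [-0.66, 0.35, 2.65], [-0.05, 1.39, -1.67], [-0.03, 0.99, -1.7], [0.04, 0.56, -1.78]]
-1 0.25 -0.03 [[-0.26, 0.37, -0.96], [-0.16, 0.61, -1.07], [-0.04, 1.12, 1.45], [0.01, 0.65, 1.38],
[... 204 characters left out ...]
 1.39], [0.3, 0.23, 1.08]]
-1 0.35 -0.03 [[-0.64, 0.23, -0.55], [-0.31, 0.48, -0.9], [-0.05, 1.23, 1.46], [-0.01, 0.79, 1.41], [0.16, 0.3, 1.22]]
-1 0.35 -0.01 [[-0.73, 0.22, -0.44], [-0.33, 0.47, -0.86], [-0.05, 1.26, 1.46], [-0.01, 0.83, 1.42], [0.13, 0.36, 1.26]]
-1 0.35 0.005 [[-0.81, 0.21, -0.35], [-0.34, 0.46, -0.83], [-0.05, 1.28, 1.46], [-0.01, 0.86, 1.42], [0.11, 0.4, 1.28]]
-1 0.45 -0.03 [None, [-0.58, 0.35, -0.6], [-0.06, 1.35, 1.47], [-0.03, 0.93, 1.44], [0.05, 0.47, 1.34]]
-1 0.45 -0.01 [None, [-0.63, 0.35, -0.54], [-0.05, 1.37, 1.47], [-0.03, 0.96, 1.44], [0.05, 0.52, 1.35]]
-1 0.45 0.005 [None, [-0.66, 0.35, -0.49], [-0.05, 1.39, 1.47], [-0.03, 0.99, 1.44], [0.04, 0.56, 1.36]]
```

```bash
cat > findbar.py <<'E'
from fit2 import *
def findbar(c,zmin=.019,lim=(.3,.55,.1,.45)):
    P,ok,H,S,V=clean(c,wcloud,.006);x,y,z=P[...,0],P[...,1],P[...,2]
    B=ok&(x>lim[0])&(x<lim[1])&(y>lim[2])&(y<lim[3])&(z<.05)
    red=((H<6)|(H>174))&(S>150)&B&(z>zmin);wh=(S<40)&(V>120)&B&(z>.009)
    m=cv2.connectedComponentsWithStats(red.astype(np.uint8));i=1+np.argmax(m[2][1:,4]);p=P[m[1]==i]
    (cx,cy),(w,h),a=cv2.minAreaRect((p[:,:2]*1000).astype(np.float32));ctr=np.array([cx,cy])/1000
    b=P[wh];b=b[np.linalg.norm(b[:,:2]-ctr,axis=1)<.13].mean(0)[:2]
    u=b-ctr;u/=np.linalg.norm(u);print("handle",len(p),ctr.round(4),round(w),round(h),"rect ang",round(a,1),"head",np.degrees(np.arctan2(u[1],u[0])).round(1),"top z",np.median(p[:,2]).round(4))
    return ctr,u
E
python3 - <<'E'
from h import *
from findbar import *
move_ptp([.43,.20,.28],down(0))
c=capture("wrist");np.savez("w3.npz",**c);findbar(c);print(current_clock())
cv2.imwrite("pics/w3.png",c["image"][0:260])
E
```

```text
handle 1112 [0.4425 0.2815] 86 27 rect ang 6.2 head -173.1 top z 0.0261
23.85
```

View pics/w3.png

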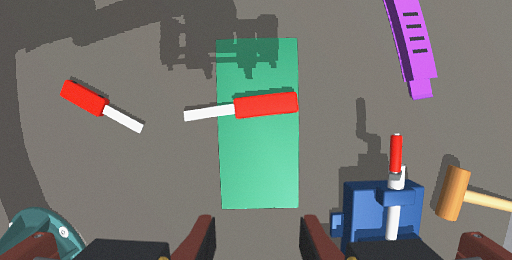

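The crop confirms two red-handled bars: one on the mat at (265,105) and one off it near the base at (85,97). The mat bar is the farther one, so I'll take it.

Run:
```python
from pry import *
bh=np.radians(-173.5);u=np.array([np.cos(bh),np.sin(bh),0]);ctr=np.array([.4427,.2815,.003]);org=ctr+.025*u
lean=.32;gx,gz=-.012,.006
move_gripper(.055)
q=hq(bh,0,lean,-1);g=org+gx*u+gz*Z
move_ptp(g+.1*Z,q);print(servo_line(g,q,rate=.08,contact_N=8),current_position()-g)
move_gripper(0);print("gap",current_finger_gap(),current_force())
servo_line(g+.13*Z,q,rate=.12);print("gap",current_finger_gap(),current_force(),current_clock())
# pre-insert: tip 60 mm before mouth, level
for back in(.09,):
    t=tcp_for(EDGE+.0025*Z-back*vx,(.094,.011),0,gx,gz);qq=hq(YAW,0,lean,-1)
    move_ptp(t+.06*Z,qq);servo_line(t,qq,rate=.1)
print("gap",current_finger_gap(),current_position()-t)
for n in("side","top","wrist"):
    c=capture(n);np.savez(n+"4.npz",**c);cv2.imwrite(f"pics/{n}4.png",c["image"])
s=cv2.imread("pics/side4.png")[130:290,130:330];s=cv2.resize(s,(800,640))[:600];cv2.imwrite("pics/s4.png",s)
```

```text
False [0.00015695 0.00012593 0.00021112]
gap 0.02977681017986016 [-0.41078781 -1.35268769  3.2283003 ]
gap 0.029701021991851415 [-0.30191751  0.56815966 -2.3599959 ] 28.45
gap 0.02934793937400941 [1.84360575e-04 3.54195913e-05 1.95860744e-04]
```

View pics/s4.png

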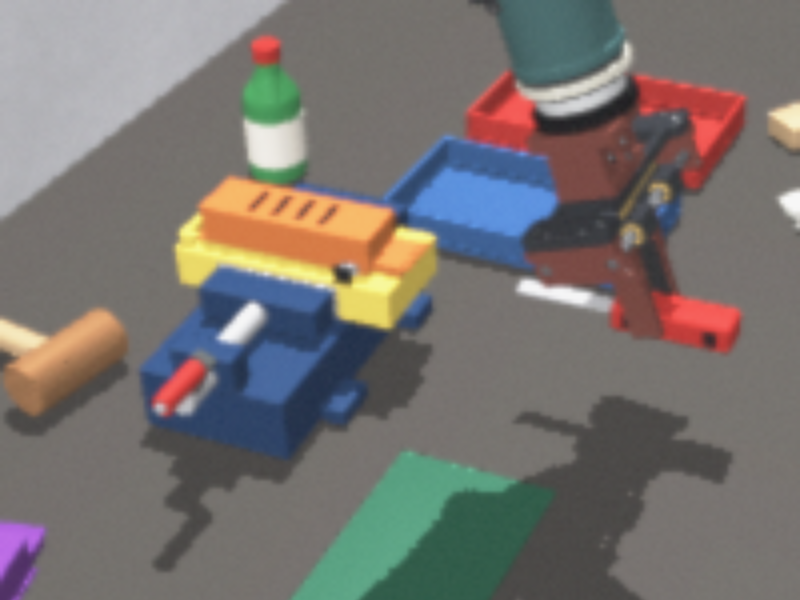

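View pics/wrist4.png

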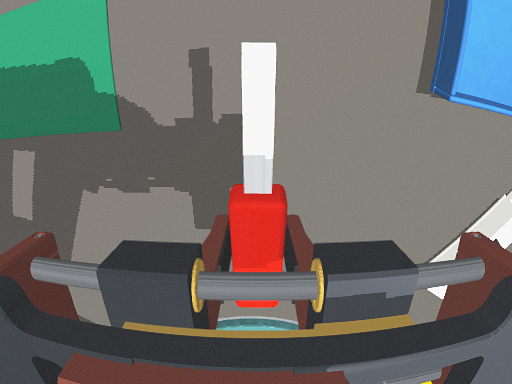

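The bar is held with its blade toward the pack. The blade fills (243..275, 43..190) in the wrist view. Now I'll measure the blade's actual pose.

```bash
cat > blade.py <<'E'
from fit2 import *
from pry import *
def blade(c):
    P,ok,H,S,V=clean(c,wcloud,.006)
    v,u=np.mgrid[:384,:512]
    m=ok&(S<45)&(V>150)&(u>215)&(u<300)&(v<200)&(P[...,2]>.05)
    p=P[m];p=p[np.abs(p[:,2]-np.median(p[:,2]))<.02]
    X=(p-EDGE)@vx;Y=(p-EDGE)@vy;z=p[:,2]
    a=np.polyfit(X,z,1);b=np.polyfit(X,Y,1);tip=np.percentile(X,99.5)
    print("n",len(p),"pitch",a[0].round(4),"yawrel",b[0].round(4),"tip X",tip.round(4),"Y",np.polyval(b,tip).round(4),"ztop",np.polyval(a,tip).round(4),"W",np.percentile(Y-np.polyval(b,X),[2,98]).round(4))
if __name__=="__main__":
    blade(dict(np.load("wrist4.npz")))
E
python3 blade.py
```

```text
n 4257 pitch 0.0017 yawrel -0.0001 tip X -0.0895 Y 0.0012 ztop 0.0903 W [-0.0063  0.0063]
```

Run:
```python
from pry import *
lean=.32;gx,gz=-.012,.006
qq=hq(YAW,0,lean,-1);T=lambda X,dz=0:tcp_for(EDGE+(.0022+dz)*Z+X*vx-.0008*vy,(.094,.011),0,gx,gz)
servo_line(T(-.015),qq,rate=.1);F=current_force()
r=servo_line(T(.022),qq,rate=.03,contact_N=6)
print(r,"X in",(current_position()-T(0))@vx,current_force()-F,current_finger_gap(),current_clock())
c=capture("side");cv2.imwrite("pics/s5.png",cv2.resize(c["image"][140:270,150:310],(800,600),interpolation=cv2.INTER_CUBIC))
```

```text
False X in 0.021735638748758765 [ 1.08150599  0.35379836 -2.04502146] 0.03011327589054842 33.7
```

View pics/s5.png

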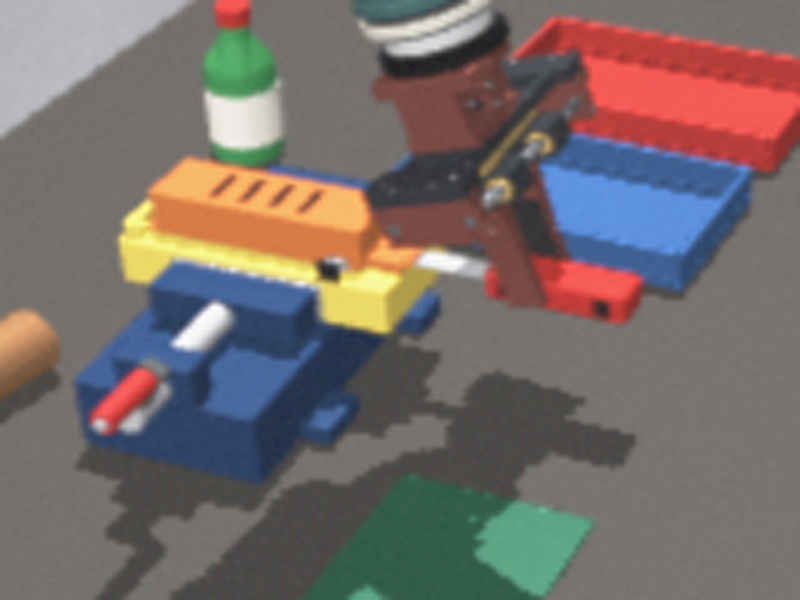

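Run:
```python
from pry import *
lean=.32;gx,gz=-.012,.006
F0=current_force()
for phi in np.arange(.05,.601,.05):
    t=tcp_for(EDGE+.0003*Z-.0008*vy,(.072,.00975),phi,gx,gz)
    servo_line(t,hq(YAW,phi,lean,-1),rate=.05)
    F=current_force()-F0;print(phi.round(2),F.round(1),current_torque().round(2),(current_finger_gap()*1e3).round(1))
    if np.linalg.norm(F)>45:break
print(current_clock())
c=capture("side");np.savez("side6.npz",**c);cv2.imwrite("pics/s6.png",cv2.resize(c["image"][140:270,150:310],(800,600),interpolation=cv2.INTER_CUBIC))
```

```text
Traceback (most recent call last):
AttributeError: 'float' object has no attribute 'round'
```

Run:
```python
from pry import *
lean=.32;gx,gz=-.012,.006
F0=current_force()
for phi in np.arange(.1,.601,.05):
    t=tcp_for(EDGE+.0003*Z-.0008*vy,(.072,.00975),phi,gx,gz)
    servo_line(t,hq(YAW,phi,lean,-1),rate=.05)
    F=current_force()-F0;print(phi.round(2),F.round(1),np.round(current_torque(),2),round(current_finger_gap()*1e3,1))
    if np.linalg.norm(F)>45:break
print(current_clock())
c=capture("side");np.savez("side6.npz",**c);cv2.imwrite("pics/s6.png",cv2.resize(c["image"][140:270,150:310],(800,600),interpolation=cv2.INTER_CUBIC))
```

```text
0.1 [-0.2 -0.6 -0.6] [ 0.03 -0.11  0.02] 30.1
0.15 [-1.6 -0.  -0.7] [-0.04  0.05 -0.01] 30.1
0.2 [-0.9  0.1 -0.5] [0.01 0.12 0.01] 30.0
0.25 [-2.7  0.  -1.6] [0.08 0.48 0.  ] 30.0
0.3 [-5.7 -0.  -2.6] [0.06 0.79 0.08] 30.0
0.35 [-0.8 -0.6 -0.3] [ 0.02  0.03 -0.  ] 29.9
0.4 [ 0.1 -1.  -0.7] [0.04 0.03 0.  ] 29.8
0.45 [-0.3  0.1 -0.1] [ 0.03  0.09 -0.02] 29.5
0.5 [-1.  -0.3 -0.5] [0.06 0.16 0.  ] 29.3
0.55 [-0.6 -0.1 -0.5] [-0.02  0.17  0.01] 30.0
0.6 [1.  0.9 7.6] [ 0.12 -0.37 -0.  ] 30.1
36.75
```

View pics/s6.png

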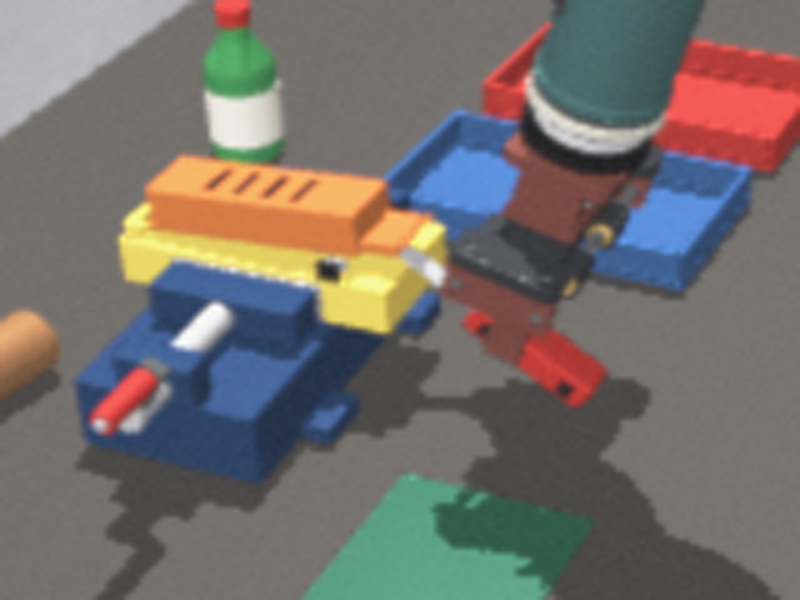

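The cover sprang: its tab end now stands clear of the housing at (400,230), and the force dropped at about 0.32 rad. I'll withdraw and lay the bar lengthwise on the mat.

Run:
```python
from pry import *
lean=.32;gx,gz=-.012,.006
for phi in (.4,.2,.04):
    servo_line(tcp_for(EDGE+.001*Z-.0008*vy,(.072,.00975),phi,gx,gz),hq(YAW,phi,lean,-1),rate=.06)
F=current_force();print(F)
t=tcp_for(EDGE+.001*Z-.06*vx,(.094,.00975),.04,gx,gz);servo_line(t,rate=.08)
print(current_finger_gap(),current_force())
servo_line(current_position()+.05*Z,rate=.15)
c=capture("wrist");np.savez("w7.npz",**c)
h=np.pi/2;u=np.array([0,1,0.]);org=np.array([.432,.238,.003]);q=hq(h,0,lean,-1);g=org+gx*u+gz*Z
move_ptp(g+.1*Z,q);servo_line(g+.012*Z,q,rate=.1)
print(servo_line(g-.002*Z,q,rate=.02,contact_N=3),current_position()-g,current_finger_gap())
move_gripper(.05);p=current_position();R=Rot.from_quat(current_orientation()).as_matrix()
servo_line(p-.08*R[:,2],rate=.1);servo_line(current_position()+.06*Z,rate=.2)
move_ptp([.43,.12,.28],down(0));c=capture("wrist");np.savez("w8.npz",**c)
from findbar import *
findbar(c);print(current_clock())
cv2.imwrite("pics/w8.png",c["image"][:300])
```

```text
[ 0.54609964 -0.4713303  -1.68554454]
0.02993205749305248 [-0.29608267  0.04552158 -2.10768592]
True [-1.07499911e-05 -8.57130678e-05 -6.26917943e-04] 0.030206311880074988
handle 1149 [0.4322 0.2149] 85 26 rect ang 89.8 head 89.8 top z 0.0261
45.1083
```

View pics/w8.png

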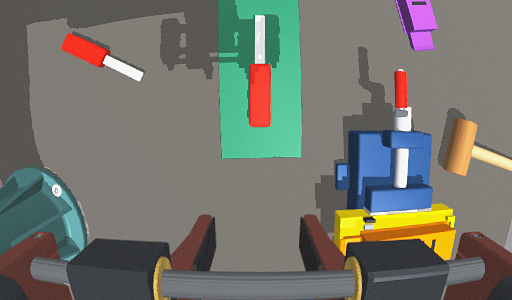

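Bar is wholly on the mat at (260,75). Next is the sprung cover: measure, grip across the cap, lift straight up.

Run:
```python
from pry import *
from fit2 import *
move_ptp([.60,-.06,.27],down(YAW));c=capture("wrist");np.savez("w9.npz",**c)
P,ok,H,S,V=clean(c,wcloud,.005);X=(P-O)@vx;Y=(P-O)@vy;z=P[...,2]
m=ok&(z>.108)&(z<.14)&(abs(X-.007)<.1)&(abs(Y)<.04)&(H<22)
p=P[m];a=np.polyfit(X[m],z[m],1);print(len(p),"pitch",a[0].round(3),"ztop at x=7:",np.polyval(a,.007).round(4),"X",np.percentile(X[m],[1,99]).round(4),"Y",np.percentile(Y[m],[1,99]).round(4))
zt=np.polyval(a,.007)-.001;pitch=-a[0]
yc=np.mean(np.percentile(Y[m],[1,99]))
q=(Rot.from_rotvec(-a[0]*vy)*Rot.from_quat(down(YAW+np.pi/2))).as_quat()  # follow cap tilt
g=O+.007*vx+yc*vy;g[2]=zt-.021
move_gripper(.075)
move_ptp(g+.07*Z,q);F=current_force();print(servo_line(g,q,rate=.06,contact_N=6),current_position()-g)
move_gripper(0);print("gap",current_finger_gap(),current_force()-F)
for dz in(.01,.03,.12):
    servo_line(g+dz*Z,q,rate=.05 if dz<.05 else .12);print(dz,current_force()-F,current_finger_gap())
json.dump([g.tolist(),zt],open("cov.json","w"));print(current_clock())
c=capture("side");cv2.imwrite("pics/s10.png",cv2.resize(c["image"][110:260,140:340],(800,600)))
```

```text
1341 pitch -0.051 ztop at x=7: 0.1197 X [-0.0578  0.065 ] Y [-0.0146  0.0211]
False [ 4.14241914e-04 -1.23366854e-05  4.90678710e-04]
gap 0.04638834610085452 [-0.26163971 -4.22506589  3.11435067]
0.01 [ 0.82203115 -0.82255675 -0.20149063] 0.04618032319538804
0.03 [ 0.37567537 -0.64018844 -0.97150513] 0.04635804156752033
0.12 [ 0.21475023 -0.46511766 -0.71784672] 0.04639055738016983
51.6833
```

View pics/s10.png

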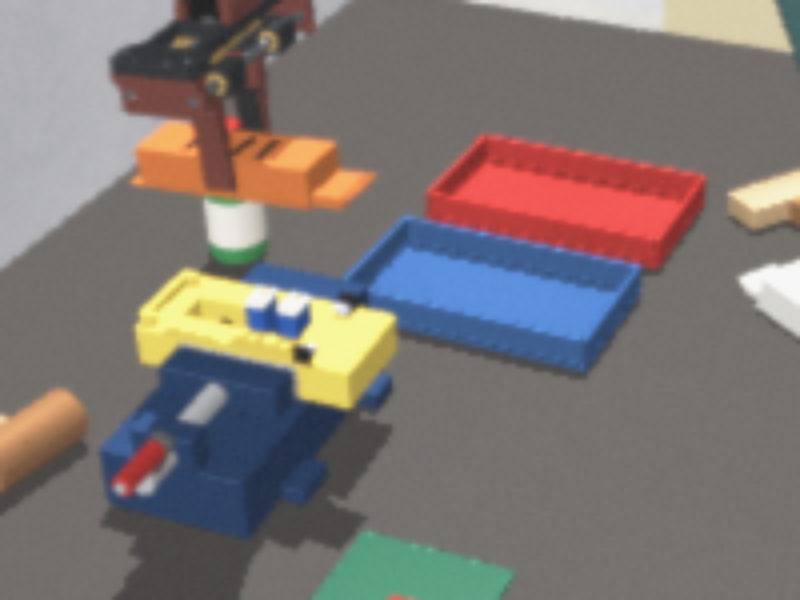

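Run:
```python
from pry import *
from fit2 import *
q=down(np.pi/2);t=np.array([.539+.0045+.007,-.192,.013])
servo_line(t+.15*Z,q,rate=.2);print(current_finger_gap());servo_line(t+.015*Z,q,rate=.12)
print(servo_line(t-.003*Z,q,rate=.03,contact_N=3),current_position()-t,current_finger_gap())
move_gripper(.065);servo_line(t+.13*Z,q,rate=.15)
move_ptp([.60,-.06,.27],down(YAW));c=capture("wrist");np.savez("w11.npz",**c);cv2.imwrite("pics/w11.png",c["image"][:330])
P,ok,H,S,V=clean(c,wcloud,.005);X=(P-O)@vx;Y=(P-O)@vy;z=P[...,2]
m=(ok&(z>.1)&(z<.116)&(abs(X)<.1)&(abs(Y)<.03)).astype(np.uint8)
k,l,st,_=cv2.connectedComponentsWithStats(m)
for i in range(1,k):
    if st[i,4]>30:
        s=l==i;print(st[i,4],"X",np.percentile(X[s],[1,99]).round(4),"Y",np.percentile(Y[s],[1,99]).round(4),"z",np.median(z[s]).round(4))
print(current_clock())
```

```text
0.0460503564359681
True [-8.05706021e-05  1.64722930e-05 -5.38320673e-04] 0.046253275802115065
230 X [-0.0306 -0.0187] Y [-0.0105  0.0114] z 0.1095
254 X [-0.0027  0.0105] Y [-0.0113  0.0107] z 0.1095
58.0
```

View pics/w11.png

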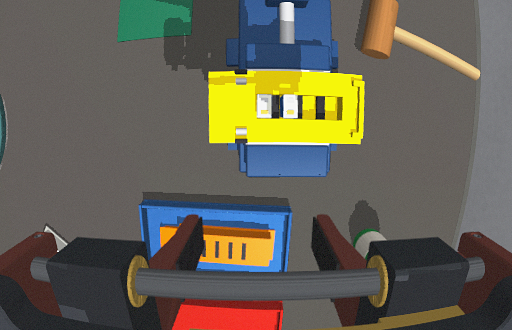

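Cover lies in the blue tray at (217,245). Two cells stand at (265,105) and (290,105); the other two pockets at (312,105) and (330,105) are empty. Now the cells go to the red tray.

Run:
```python
from pry import *
q=down(YAW+np.pi/2);qr=down(np.pi/2)
for Xc,xt in((-.0245,.50),(.0038,.58)):
    g=O+Xc*vx+.0002*vy;g[2]=.0885
    move_gripper(.045);move_ptp(g+.09*Z,q);F=current_force()
    print(servo_line(g,q,rate=.08,contact_N=6),current_force()-F)
    move_gripper(0);print("gap",current_finger_gap())
    servo_line(g+.03*Z,q,rate=.05);print(current_force()-F,current_finger_gap());servo_line(g+.1*Z,q,rate=.12)
    t=np.array([xt,-.368,.0345])
    servo_line(t+.15*Z,qr,rate=.25);print("gap",current_finger_gap());servo_line(t+.02*Z,qr,rate=.12)
    print(servo_line(t-.012*Z,qr,rate=.03,contact_N=2.5),(current_position()-t).round(4),"gap",current_finger_gap())
    move_gripper(.045);servo_line(t+.13*Z,qr,rate=.15)
print(current_clock())
move_ptp([.45,-.30,.32],down(0))
for n in("top","side"):
    c=capture(n);np.savez(n+"12.npz",**c);cv2.imwrite(f"pics/{n}12.png",c["image"])
c=capture("wrist");cv2.imwrite("pics/w12.png",c["image"])
t=cv2.imread("pics/top12.png")[80:320,100:420];s=cv2.imread("pics/side12.png")[100:340,80:400]
cv2.imwrite("pics/fin.png",np.hstack([cv2.resize(t,(400,300)),cv2.resize(s,(400,300))]))
```

```text
False [ 0.35617213 -1.17069004 -0.2535335 ]
gap 0.0259945159571682
[ 0.67563011 -0.66879145 -0.49691764] 0.025625325437703832
gap 0.025683824713137692
True [-0.0001 -0.0001  0.0001] gap 0.02636301497849747
False [-0.55235241  0.7932075   0.63276746]
gap 0.02599017413137894
[-0.61034762  0.09524214 -0.26107002] 0.02590271661314597
gap 0.02559945366519068
True [-0.0001 -0.0002  0.    ] gap 0.026007549923021206
78.35
```

View pics/side12.png

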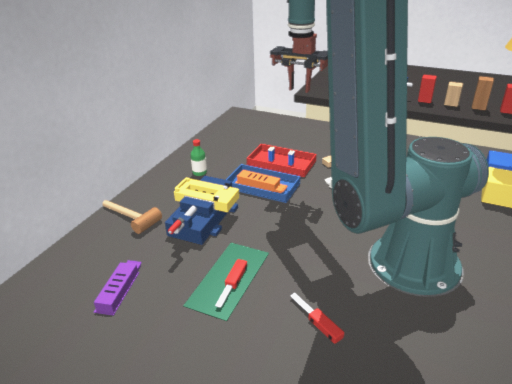

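View pics/w12.png

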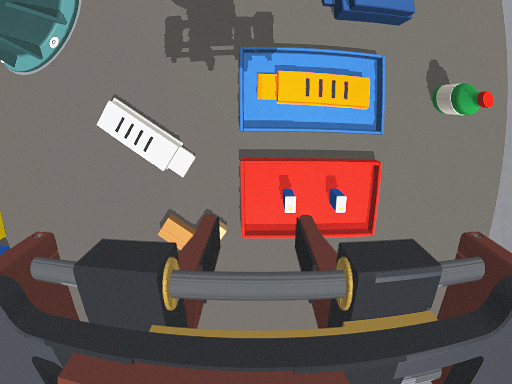

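The cells stand in the red tray at (290,202) and (340,202), and the cover is in the blue tray at (325,90). The bar at side px (232,283) looks slightly shifted, so I'll check that it is still wholly on the mat and that the pack is still seated.

Run:
```python
from fit2 import *
from findbar import findbar
from crank import *
move_ptp([.43,.12,.28],down(0));c=capture("wrist");findbar(c)
P,ok,H,S,V=clean(c,wcloud)
x,y,z=P[...,0],P[...,1],P[...,2]
g=ok&(H>65)&(H<95)&(S>100)&(z<.012)&(x<.6)
box("mat",P,g)
b=ok&(x>.35)&(x<.52)&(y>.1)&(y<.4)&(z>.009)&(z<.04);box("bar all",P,b)
cv2.imwrite("pics/w13.png",c["image"][:300])
move_ptp([.60,-.06,.27],down(YAW));c=capture("wrist");P,ok,H,S,V=clean(c,wcloud,.005);x,y,z=P[...,0],P[...,1],P[...,2];B=ok&(x>.5)&(x<.76)&(y>-.1)&(y<.12)
box("yel",P,B&(z>.082)&(z<.0895)&(H>=20)&(H<34)&(S>150))
box("jaw",P,B&(z>.078)&(z<.085)&(y>.06)&(H>100))
print(current_clock())
```

```text
handle 1137 [0.4154 0.2424] 28 86 rect ang 5.4 head 95.6 top z 0.0261
mat 10131 [281.4 192.3 507.5 266.9  19.4] lo [0.3733 0.1261 0.0021] hi [0.4912 0.3628 0.0063] med [0.4414 0.2338 0.0042]
bar all 1460 [411.8 280.   28.  162.    5.4] lo [0.4    0.2002 0.0152] hi [0.4308 0.3572 0.0281] med [0.4126 0.2539 0.0258]
yel 7198 [629.8  19.6 178.8  83.1   2.5] lo [ 0.5425 -0.0214  0.0844] hi [0.714  0.0608 0.088 ] med [0.619  0.0187 0.0862]
jaw 2031 [628.8  90.9  97.   57.3   2.3] lo [0.5822 0.0628 0.0785] hi [0.6762 0.1026 0.0841] med [0.6289 0.079  0.0821]
82.4917
```

View pics/w13.png

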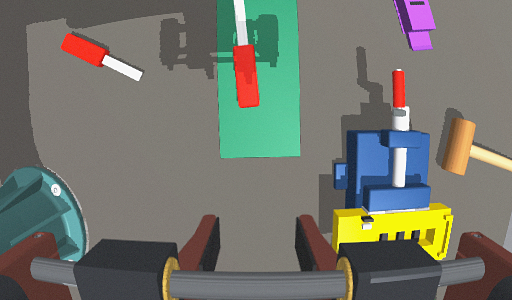

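The bar was knocked about 3 cm, but it still lies wholly on the mat: x 0.395–0.433 and y 0.20–0.36, against a mat of 0.372–0.492 and 0.126–0.378. The pack hasn't moved. Handing in.

```bash
python3 -c "
from bench import *
print(close_job(),current_clock())"
```

```text
the job is handed in; nothing more can be done
the job is handed in; nothing more can be done
```

The job is done and handed in, with the robot's clock at about 82 s of the 210 s allowed. All steps were done in the order asked.

- **Vise:** I cranked it until the handle force reached 10 N, which settled to about 8.5 N. In the last check the pack was still between the jaws and had not moved by more than about 1 mm.
- **Cover:** The bar in the notch sprang the cover at about 0.32 rad of tilt, and I went on to 0.6 rad. At 0.6 rad the force jumped by 7.6 N, probably the handle end touching the bench. I then lifted the loose cover off and put it in the blue tray.
- **Cells:** Only two cells were present. Both now stand in the red tray.
- **Bar:** I laid it on the green mat. It was knocked about 3 cm afterwards while the arm was away, but the last measurement showed it still wholly on the mat, so I left it there.

I never moved the gripper near the bottle, mallet or wooden joint. In the last pictures the bottle and mallet look untouched, but the joint was mostly hidden, and I measured none of the three again. I did not re-test the clamping force after prying.

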